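# Clamp the stone holder

### The job

Lay the stone holder on the bench clamp's plate with its flat tail pointing to the brass stop, and slide the tail under the bridge until it is fully home against the stop. Then turn the brass knob clockwise until it goes snug, where its steady drag starts to rise sharply, give it a further eighth of a turn (45 degrees) from there and let go; do not overtighten, and leave the other things on the bench alone.

Things in the scene. Friction and masses are not known exactly. Their poses are not given: they have to be found in the camera images.
- clamp: Bench clamp bolted down: bright steel plate 200 x 90 x 12 mm carrying a dark steel bridge. Origin: centre of the plate's underside, on the bench; +x (long axis) is the way the tail is pushed in, z up. The seat is the plate's flat top, z = 12 mm, bare from x = -100 to +20 mm. The knob axis is vertical at x = 55, y = 0.
- bridge (a point): Middle of the bridge's top on the knob axis, 48 mm above the bench. The bridge spans x = 37 to 73 mm of the clamp, 62 mm wide; under it an opening 30 mm wide (tail clearance 3 mm a side; short flared cheeks lead in from x = 23 mm) and 20 mm high above the seat. Axes as the clamp's.
- stop (a point): Middle of the brass end stop's face, at seat height: 82 mm along the clamp's +x from its origin, 12 mm up. The stop, 30 mm wide and 16 mm high, stands behind the bridge. The holder is home when tail_end lies here.
- holder: Stone holder, loose, about 0.5 kg: black head 36 long (x), 30 wide (y), 34 mm high with a 7 mm high screw head on top; a flat steel tail 24 wide, 10 mm thick runs along +x to 108 mm from the origin; a copper dop with the stone at the back reaches to x = -54 mm. Origin: centre of the head's underside, level with the tail's; z up. Take it by the head's sides (along y); it balances near x = +20 mm.
- tail_end (a point): End of the tail, middle of its width, at the underside: 108 mm along the holder's +x from its origin.
- screw: Clamp screw with knob and foot; this frame does not turn. Origin on the knob axis. Knob and all sink 0.8 mm per radian of tightening (5 mm a turn) until the brass foot, a disc 22 mm across under the bridge, lands on the tail; after that more and more slowly. The foot starts 0.8 to 3.6 mm above the tail: it is worn, so the snug point comes after 1 to 4.5 rad of turning and can only be felt.
- knob_grip (a point): On the knob axis at the height to grip. The brass knob is round, knurled, 36 mm across and 26 mm high (from 15 mm below to 11 mm above this point), a black mark on top; its underside is about 15 mm above the bridge. Axes as the clamp's.
- knob (a joint): Turning angle of the knob's shaft (rad); grows when turned clockwise seen from above (tightening). Steady drag of about 0.3 N m while running free (0.2 to 0.3 read when paused); from the snug point, where the foot lands, the torque climbs by about 0.25 N m per further radian. It stays where it is left; the grip itself gives on its shaft by about 0.25 rad per N m.
- cup_white: White porcelain bowl, 68 mm across, 36 mm high, a bystander. Origin: centre of its underside.
- cup_blue: Blue porcelain cup, 56 mm across, 32 mm high, a bystander. Origin: centre of its underside.
- spare_dop: Spare copper dop, 26 mm across, 26 mm high, a bystander. Origin: centre of its underside.
- loupe: Small black loupe, 32 mm across, 20 mm high, with an aluminium leaf, a bystander. Origin: centre of the round part's underside.
Not all that is in view belongs to the job. Of the things like the clamp, leave any that is orange; of the rest the smaller one is meant.

How it is judged:
By the outcome, as a careful person would: the job done as asked, in the order asked, and still so for the second after the job is handed in, with the robot touching nothing.
It also fails if it takes over 72 s, if anything falls off the work surface, if the arm or the gripper's body presses on something with over 40 N, if the wrist force passes 120 N, or if a joint passes its speed limit or range.

### The arm

A 6-joint arm with a two-finger parallel gripper is mounted at the origin on the work surface. World frame = base frame: x ahead of the robot, y to its left, z up, the work surface at z = 0. Lengths are in m, angles in rad, forces in N, time in s.
With the tool pointing down it reaches from about 0.35 to 0.975 m from the base axis. Payload 17.4 kg.
Tool frame: the origin (TCP) lies on the centre line of the jaws, within the pads' length; the fingertips stand env.nose_length ahead of it and the grasp point (between the pads) is the TCP (env.nose_length is the distance from the TCP to the fingertips, in m); z points along the fingers, y is the line along which they close (so a half turn about z gives the same grasp; the last joint's range is limited). The gripper opens to 85 mm and grips with 20 to 120 N. Pads are 22 mm wide; open, the fingers measure 114 mm over their backs; the gripper's body (76 mm by 85 mm) begins 54 mm behind the grasp point. The pads swing forward as they close: fully open they stand 13 mm farther back than shut.
Start: joints at [-1.149, 0.116, 1.442, -0, 1.584, -0.038], TCP at [0.3, -0.605, 0.25] pointing down, gripper open.
Joint ranges: [-2.83, 2.83], [-0.83, 2.19], [0.07, 2.5], [-1.14, 4.28], [0.01, 3], [-2.97, 2.97]. Speed limits (rad/s): [1.89, 1.89, 2.22, 3.14, 3.14, 3.14].

### API

Orientations are given as a rotation vector (axis times angle).
In Python, from cell import env gives the robot as it stands.
- The arm moves only by the tool jog_arm, never from a script. Its argument "plan" is a list of rows, each a list of 7 numbers: the opening, from 0 (shut) to 1 (fully open), then the shift along the tool's x, y, z in mm, then the turn, a rotation vector about the tool's x, y, z in degrees. A call has 1 to 8 rows; each row is the pose to reach, as a shift and turn from the pose commanded when the call began, along the tool's axes at that moment; what a row does not reach only later rows make up. A row lasts 1/12 s, in which the tool goes at most 41.7 mm and 7.16 degrees, less where a joint would pass 70% of its speed; a pose out of reach is approached as far as the arm can. A call with a gripper value outside its range is refused whole. The fingers move at their own pace and stop on an object; "force" is the grip in N (left out, the last holds). Time passes only in rows, so rows that repeat a pose let the fingers close. It gives the time, the measured TCP pose, the force, the opening and the grip force at its end, in the units of the state.
- env.get_state(): the state, without advancing time (a new reading comes with each control period).
- env.grab_frame(name): name is "side" or "top"; returns a dict with "image" (420x560x3 uint8, red, green, blue), "camera_matrix" (3x3 intrinsics, pixels), "k1" (the pictures are not rectified: a ray, as slopes to the right and down, at radius r is drawn at 1 + k1 r^2 times it, then the intrinsics apply), "rvec" (rotation vector, rad) and "tvec" (3), from world to camera coordinates, as OpenCV has them. Camera axes: x right, y down, z forward; pixel columns grow to the right and rows downward; lengths in m; the calibration is good to about 2 mm. A picture is of the moment at which its call begins. There is no depth.
- env.job_done(): hands the job in; it is judged then, once.
The state is a dict: "clock": time; "qpos": joint angles; "joint_vel": joint speeds; "joint_torque": joint torques, N m; "tcp_pos": TCP position; "tcp_rot": TCP orientation; "ft_force": force on the tool from outside, world axes, zero at the start; "ft_torque": the same for the moment, N m; "gripper_width": opening from 0.0 (shut) to 1.0 (fully open); "grasp_force": force on a finger pad.
Only numpy, scipy, OpenCV 4.12 (cv2) and the standard library are available. Lean on these libraries where they do the work, as an engineer would, in place of code of your own. Each camera call takes 0.05 s, during which the arm holds its last target. There are 200 camera calls.

## Working session

There is one attempt and no reset: what is moved stays moved. The work goes in short steps, Python scripts to look and compute and a tool call to move; the robot and the scene stay as the last step left them, time stands still between calls to the robot, and variables do not carry over. Pictures are saved under pics/ and viewed, at most 10 in all, crops included, and the job is handed in when it is done.

Besides the shell and the picture viewer there is one more tool, called after "Emit:" as name([rows], argument=value, ...), one row to a line, values as JSON. jog_arm: Moves the arm, as the interface text tells. Its arguments: {"type":"object","properties":{"plan":{"type":"array"},"force":{"type":"number"}},"required":["plan"]}

```bash
mkdir -p pics; ls; python3 - <<'E'
from cell import env
import cv2,numpy as np
print(env.get_state(), env.nose_length)
for n in("side","top"):
    f=env.grab_frame(n); cv2.imwrite(f"pics/{n}0.png",cv2.cvtColor(f["image"],cv2.COLOR_RGB2BGR))
    R=cv2.Rodrigues(f["rvec"])[0]; print(n,f["camera_matrix"],f["k1"],-R.T@f["tvec"].ravel(),R)
E
```

```text
pics
{'clock': 0.0, 'qpos': array([-1.14882473e+00,  1.16482977e-01,  1.44228724e+00, -1.71363203e-05,
        1.58396156e+00, -3.77613464e-02]), 'joint_vel': array([-1.61836264e-03, -5.91192062e-04, -1.06565394e-03,  1.15772244e-03,
       -3.19559210e-05,  3.93106421e-04]), 'joint_torque': array([ 6.97429514e-04, -7.31982708e+01, -6.32486773e+01, -1.42935016e-05,
        6.09041657e-03,  2.88546300e-05]), 'tcp_pos': array([ 0.29944649, -0.60475805,  0.24955053]), 'tcp_rot': array([-3.05787328e+00, -7.15549702e-01,  3.67920467e-04]), 'ft_force': array([-0.02540552, -0.18263839,  0.0713199 ]), 'ft_torque': array([0.01414812, 0.00221774, 0.02269753]), 'grasp_force': 0.0, 'gripper_width': 0.9972254323766114} 0.019
side [[506.78856982   0.         286.07337109]
 [  0.         506.78856982 212.84719817]
 [  0.           0.           1.        ]] -0.1338787430914504 [0.23471241 0.71933539 0.98567714] [[-0.92805647 -0.37201467  0.01778416]
 [-0.29628617  0.70852022 -0.6404792 ]
 [ 0.22566722 -0.59967006 -0.76776958]]
top [[525.36702024   0.         282.71040242]
 [  0.         525.36702024 203.58708668]
 [  0.           0.           1.        ]] -0.1706447682455422 [0.31229971 0.02642786 1.32023252] [[ 0.02654495 -0.99956313  0.01299659]
 [-0.98853066 -0.02818108 -0.14836764]
 [ 0.14866908 -0.00890911 -0.98884687]]
```

View pics/top0.png

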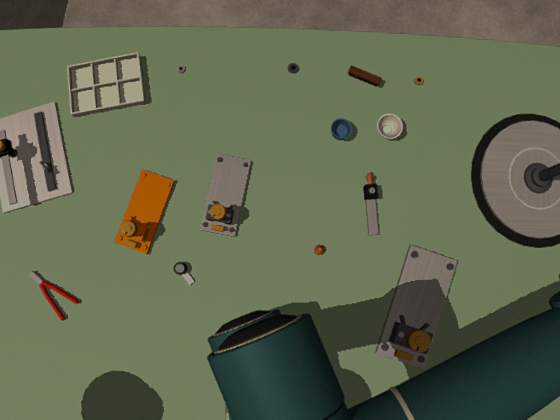

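View pics/side0.png

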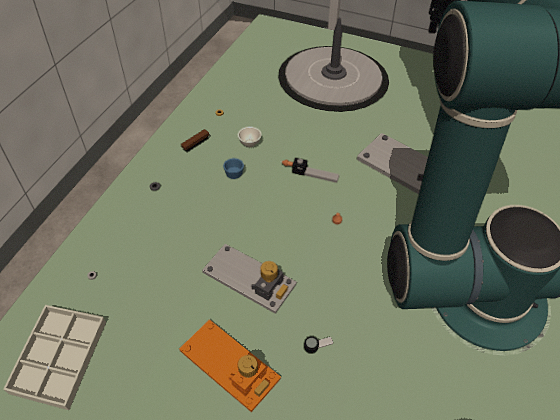

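The top view shows the small steel clamp at about (227,195), with its stop at the lower end near (218,228). The holder is at (371,190) with its tail pointing down to (374,234). The orange clamp is at (145,212) and a larger steel clamp at (418,305); both are to be left alone. The side view shows the same clamp at (250,278) and the holder at (310,170).

```bash
cat > h.py <<'E'
import cv2,numpy as np
def ray(f,uv):
    K=f["camera_matrix"]; uv=np.atleast_2d(np.float64(uv))
    d=np.array([f["k1"],0,0,0,0.])
    p=cv2.undistortPointsIter(uv[:,None],K,d,None,None,(3,50,1e-10))[:,0]
    R=cv2.Rodrigues(f["rvec"])[0]; C=-R.T@np.ravel(f["tvec"])
    return C,np.c_[p,np.ones(len(p))]@R
def plane(f,uv,z):
    C,d=ray(f,uv); return C+d*((z-C[2])/d[:,2:])
def proj(f,P):
    return cv2.projectPoints(np.float64(np.atleast_2d(P)),f["rvec"],f["tvec"],f["camera_matrix"],np.array([f["k1"],0,0,0,0.]))[0][:,0]
def tri(f,uv,g,wv):
    C,d=ray(f,uv);D,e=ray(g,wv);A=[];b=[]
    M=0;v=0
    for c,q in((C,d[0]),(D,e[0])):
        q=q/np.linalg.norm(q);P=np.eye(3)-np.outer(q,q);M=M+P;v=v+P@c
    return np.linalg.solve(M,v)
E
python3 - <<'E'
from cell import env
import cv2,numpy as np
from h import *
t=env.grab_frame("top"); s=env.grab_frame("side")
def box(f,x0,y0,x1,y1,test):
    m=np.zeros(f["image"].shape[:2],np.uint8); m[y0:y1,x0:x1]=test(f["image"][y0:y1,x0:x1].astype(int)).astype(np.uint8)*255
    c=max(cv2.findContours(m,cv2.RETR_EXTERNAL,cv2.CHAIN_APPROX_NONE)[0],key=cv2.contourArea); return c[:,0].astype(float)
notgreen=lambda a:(a[...,1]-np.maximum(a[...,0],a[...,2])<8)
def rect(P):
    (c,wh,a)=cv2.minAreaRect(np.float32(P[:,:2]*1000)); return c,wh,a,cv2.boxPoints((c,wh,a)).round(1).tolist()
for n,f,b,z in(("clamp top",t,(195,145,260,245),.012),("clamp side",s,(195,240,300,318),.012)):
    print(n,rect(plane(f,box(f,*b,notgreen),z)))
bright=lambda a:notgreen(a)&(a.min(-1)>95)
for n,f,b in(("tail top",t,(355,165,390,245)),("tail side",s,(305,155,345,190))):
    print(n,rect(plane(f,box(f,*b,bright),.010)))
vis=[]
for f,(x,y,w,h) in((t,(195,145,66,100)),(t,(345,160,66,100)),(s,(195,235,110,82)),(s,(275,145,73,55))):
    im=cv2.cvtColor(f["image"][y:y+h,x:x+w],cv2.COLOR_RGB2BGR); k=min(400/w,300/h); vis.append(cv2.resize(im,(400,300),interpolation=0) if 0 else cv2.copyMakeBorder(cv2.resize(im,None,fx=k,fy=k,interpolation=cv2.INTER_CUBIC),0,300-int(round(h*k)),0,400-int(round(w*k)),0) )
cv2.imwrite("pics/crops.png",np.vstack([np.hstack(vis[:2]),np.hstack(vis[2:])]))
E
```

```text
clamp top ((527.0897216796875, 149.97909545898438), (114.44078826904297, 201.73590087890625), 80.2405776977539, [[418.0, 110.69999694824219], [616.7999877929688, 76.5], [636.2000122070312, 189.3000030517578], [437.3999938964844, 223.5]])
clamp side ((527.9664916992188, 157.5252227783203), (113.74217987060547, 204.3998565673828), 80.09902954101562, [[417.5, 119.0999984741211], [618.9000244140625, 83.9000015258789], [638.4000244140625, 196.0], [437.1000061035156, 231.10000610351562]])
tail top ((482.0003662109375, -211.5154571533203), (87.02458190917969, 21.302305221557617), 5.002528190612793, [[437.70001220703125, -204.6999969482422], [439.6000061035156, -225.89999389648438], [526.2999877929688, -218.3000030517578], [524.4000244140625, -197.10000610351562]])
tail side ((483.5554504394531, -209.17564392089844), (91.3719253540039, 27.231576919555664), 4.732069969177246, [[436.8999938964844, -199.39999389648438], [439.1000061035156, -226.5], [530.2000122070312, -219.0], [528.0, -191.8000030517578]])
```

View pics/crops.png

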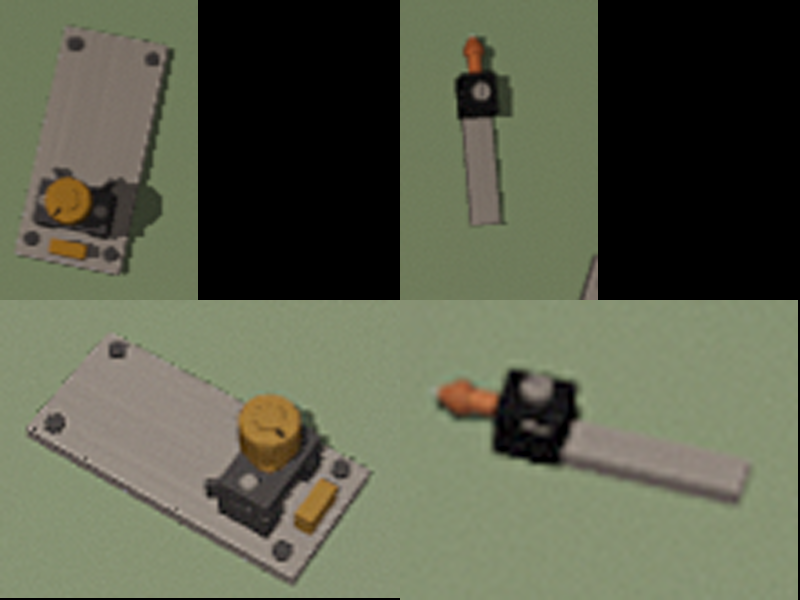

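The crops show the plate corners, four corner bolts, the knob and the stop on the clamp. On the holder they show the head, its top screw and the tail. I'll triangulate these across the two views.

```bash
python3 - <<'E'
from cell import env
import numpy as np
from h import *
t=env.grab_frame("top"); s=env.grab_frame("side")
T=lambda u,v:(195+(u+.5)/3-.5,145+(v+.5)/3-.5)
S=lambda u,v:(195+(u+.5)/3.636-.5,235+(v-300+.5)/3.636-.5)
H=lambda u,v:(345+(u-400+.5)/3-.5,160+(v+.5)/3-.5)
kk=300/55
G=lambda u,v:(275+(u-400+.5)/kk-.5,145+(v-300+.5)/kk-.5)
bt=[(75,43),(152,59),(111,254),(31,238)]; bs=[(117,350),(55,423),(282,551),(341,468)]
Q=[]
# order: find matching by nearest on plane
pt=np.array([plane(t,T(*p),.014)[0] for p in bt]); ps=np.array([plane(s,S(*p),.014)[0] for p in bs])
print("bolts top\n",pt.round(4),"\nside\n",ps.round(4))
print("centres",pt.mean(0),ps.mean(0))
for P in(pt,ps):
    i=np.argsort(P[:,0]); d=P[i[:2]].mean(0)-P[i[2:]].mean(0); print("yaw",np.degrees(np.arctan2(d[1],d[0])),np.linalg.norm(d))
print("knob top",tri(t,T(67,199),s,S(269,416)))
print("stop",tri(t,T(67,249),s,S(317,503)))
print("head screw",tri(t,H(481,91),s,G(537,388)), plane(t,H(481,91),.041),plane(s,G(537,388),.041))
print("tail end top",plane(t,[H(470,224),H(505,222)],.01).round(4),"side",plane(s,[G(747,465),G(735,486)],.01).round(4))
print("dop tip",plane(t,H(473,39),.015),plane(s,G(440,396),.015))
print("head corners top",plane(t,[H(457,76),H(496,71),H(498,116),H(461,119)],.034).round(4))
E
```

```text
bolts top
 [[0.6191 0.1786 0.014 ]
 [0.607  0.1124 0.014 ]
 [0.44   0.1404 0.014 ]
 [0.4515 0.2079 0.014 ]] 
side
 [[0.6087 0.1157 0.014 ]
 [0.6199 0.1818 0.014 ]
 [0.4523 0.2114 0.014 ]
 [0.4413 0.1434 0.014 ]]
centres [0.52939882 0.15982293 0.014     ] [0.53053422 0.16306283 0.014     ]
yaw 170.28784576760293 0.1697346653732231
yaw 170.3038281016567 0.16991639156181662
knob top [0.47626993 0.17060831 0.08886127]
stop [0.44311649 0.17656771 0.0216162 ]
head screw [ 0.54730168 -0.20668287  0.03441045] [[ 0.54514126 -0.20563672  0.041     ]] [[ 0.54611103 -0.20022907  0.041     ]]
tail end top [[ 0.4371 -0.2022  0.01  ]
 [ 0.4396 -0.2319  0.01  ]] side [[ 0.4417 -0.2203  0.01  ]
 [ 0.4427 -0.2043  0.01  ]]
dop tip [[ 0.59464046 -0.20351772  0.015     ]] [[ 0.59733763 -0.20131301  0.015     ]]
head corners top [[ 0.5585 -0.1866  0.034 ]
 [ 0.5638 -0.2196  0.034 ]
 [ 0.5257 -0.2212  0.034 ]
 [ 0.5223 -0.1901  0.034 ]]
```

```bash
cat > go.py <<'E'
import sys,numpy as np
from cell import env
from scipy.spatial.transform import Rotation as Ro
s=env.get_state(); R=Ro.from_rotvec(s["tcp_rot"]); p=s["tcp_pos"]
def go(x,y,z,psi):  # mm, deg (yaw of tool x, tool down)
    D=Ro.from_euler("z",psi,degrees=True)*Ro.from_euler("x",180,degrees=True)
    print("shift",(R.inv().apply(np.array([x,y,z])-p*1000)).round(1),"turn",np.degrees((R.inv()*D).as_rotvec()).round(2))
X=R.apply([1,0,0]); print("t",round(s["clock"],2),"p",(p*1000).round(1),"psi",np.degrees(np.arctan2(X[1],X[0])).round(2),"q",np.degrees(s["qpos"]).round(0),"F",s["ft_force"].round(1),"M",s["ft_torque"].round(2),"w",round(s["gripper_width"],3),s["grasp_force"])
go(*map(float,sys.argv[1:5]))
E
python3 go.py 541 -204.5 120 5
```

```text
t 0.3 p [ 299.5 -604.9  250.1] psi 26.34 q [-66.   7.  83.   0.  91.  -2.] F [ 0.1 -0.4 -0.4] M [-0.   -0.05  0.05] w 0.997 0.0
shift [ 394.1 -251.6  130.2] turn [-2.000e-02  0.000e+00  2.134e+01]
```

Emit:
jog_arm([
  [1, 250, -160, 40, 0, 0, 21.3],
  [1, 250, -160, 40, 0, 0, 21.3],
  [1, 250, -160, 40, 0, 0, 21.3],
  [1, 250, -160, 40, 0, 0, 21.3],
  [1, 250, -160, 40, 0, 0, 21.3],
  [1, 250, -160, 40, 0, 0, 21.3],
  [1, 250, -160, 40, 0, 0, 21.3],
  [1, 250, -160, 40, 0, 0, 21.3],
], force=80)

```text
clock: 0.97
tcp_pos: [0.4546, -0.3462, 0.2096]
tcp_rot: [-3.137, -0.143, -0.0]
ft_force: [-0.2, -0.4, -0.1]
gripper_width: 0.997
grasp_force: 0.0
```

```bash
python3 go.py 541 -204.5 90 5
```

```text
t 0.97 p [ 454.6 -346.2  209.6] psi 5.22 q [-40.  -5.  99.   0.  87.  45.] F [-0.2 -0.4 -0.1] M [-0.   -0.02  0.02] w 0.997 0.0
shift [  98.9 -133.   119.8] turn [-0.08 -0.02  0.22]
```

Emit:
jog_arm([
  [1, 98.5, -133, 120, 0, 0, 0],
  [1, 98.5, -133, 120, 0, 0, 0],
  [1, 98.5, -133, 120, 0, 0, 0],
  [1, 98.5, -133, 120, 0, 0, 0],
  [1, 98.5, -133, 120, 0, 0, 0],
  [1, 98.5, -133, 120, 0, 0, 0],
  [1, 98.5, -133, 120, 0, 0, 0],
  [1, 98.5, -133, 120, 0, 0, 0],
])

```text
clock: 1.63
tcp_pos: [0.5391, -0.2099, 0.0909]
tcp_rot: [3.138, 0.139, 0.001]
ft_force: [0.1, -0.1, 0.6]
gripper_width: 1.002
grasp_force: 0.0
```

```bash
python3 go.py 541 -204.5 23 5; python3 - <<'E'
from cell import env
import cv2,numpy as np
v=[]
for n,(x,y,w,h) in(("top",(310,130,133,100)),("side",(250,110,133,100))):
    f=env.grab_frame(n)["image"][y:y+h,x:x+w]; v.append(cv2.resize(cv2.cvtColor(f,cv2.COLOR_RGB2BGR),(400,300),interpolation=cv2.INTER_CUBIC))
cv2.imwrite("pics/hover.png",np.hstack(v))
E
```

```text
t 1.63 p [ 539.1 -209.9   90.9] psi 5.07 q [-24.  -0. 105.  -0.  75.  61.] F [ 0.1 -0.1  0.6] M [ 0.04 -0.03 -0.01] w 1.002 0.0
shift [ 2.4 -5.2 67.9] turn [ 0.03 -0.02  0.07]
```

View pics/hover.png

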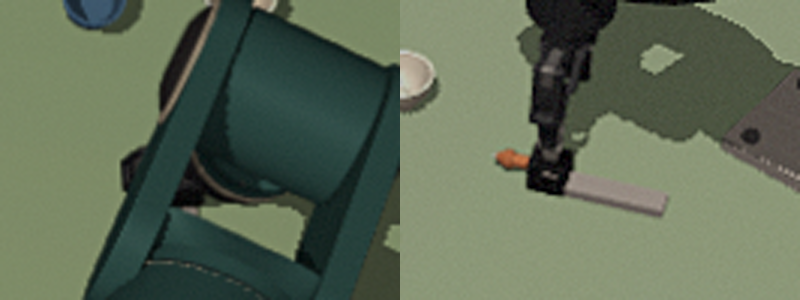

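In the side crop the gripper is above the holder's head at (550,165), and the tail runs to (660,205). The arm hides the top view. Checking that the arm has settled before descending.

```bash
python3 go.py 541 -204.5 45 5
```

```text
t 1.73 p [ 539.1 -210.6   91.5] psi 4.99 q [-24.  -0. 105.  -0.  75.  61.] F [-0.3 -0.1  0.3] M [ 0.01  0.03 -0.02] w 1.003 0.0
shift [ 2.4 -5.9 46.5] turn [ 0.06 -0.08 -0.01]
```

Emit:
jog_arm([
  [1, 2.4, -5.9, 20, 0, 0, 0],
  [1, 2.4, -5.9, 45, 0, 0, 0],
  [1, 2.4, -5.9, 55, 0, 0, 0],
  [1, 2.4, -5.9, 62, 0, 0, 0],
  [1, 2.4, -5.9, 67, 0, 0, 0],
  [1, 2.4, -5.9, 67, 0, 0, 0],
  [1, 2.4, -5.9, 67, 0, 0, 0],
])

```text
clock: 2.32
tcp_pos: [0.5412, -0.2038, 0.0242]
tcp_rot: [3.138, 0.138, 0.001]
ft_force: [-0.7, 0.3, 0.3]
gripper_width: 0.998
grasp_force: 0.0
```

Emit:
jog_arm([
  [0.2, 0, 0, 0, 0, 0, 0],
  [0.2, 0, 0, 0, 0, 0, 0],
  [0.2, 0, 0, 0, 0, 0, 0],
  [0.2, 0, 0, 0, 0, 0, 0],
  [0.2, 0, 0, 0, 0, 0, 0],
  [0.2, 0, 0, 0, 0, 0, 0],
  [0.2, 0, 0, 0, 0, 0, 0],
  [0.2, 0, 0, 0, 0, 0, 0],
], force=80)

```text
clock: 2.98
tcp_pos: [0.5412, -0.2035, 0.024]
tcp_rot: [3.138, 0.138, 0.001]
ft_force: [-1.0, -0.3, 5.8]
gripper_width: 0.337
grasp_force: 80.6
```

```bash
python3 go.py 541 -204.5 70 5
```

```text
t 2.98 p [ 541.2 -203.5   24. ] psi 5.05 q [-23.   4. 108.  -0.  69.  62.] F [-1.  -0.3  5.8] M [-0.11  0.13  0.07] w 0.337 80.57456016540527
shift [ -0.3   1.  -46. ] turn [ 0.03 -0.05  0.05]
```

Emit:
jog_arm([
  [0.2, 0, 0, -20, 0, 0, 0],
  [0.2, 0, 0, -50, 0, 0, 0],
  [0.2, 0, 0, -90, 0, 0, 0],
  [0.2, 0, 0, -90, 0, 0, 0],
  [0.2, 0, 0, -90, 0, 0, 0],
])

```text
clock: 3.4
tcp_pos: [0.5415, -0.2036, 0.115]
tcp_rot: [3.137, 0.138, 0.004]
ft_force: [0.4, 0.6, -6.9]
gripper_width: 0.337
grasp_force: 80.8
```

```bash
python3 go.py 616.7 146.7 110 -9.7
```

```text
t 3.4 p [ 541.5 -203.6  115. ] psi 5.05 q [-23.  -1. 104.   0.  78.  62.] F [ 0.4  0.6 -6.9] M [ 0.06 -0.13 -0.04] w 0.337 80.81286907196045
shift [ 105.7 -342.3    4.8] turn [ 0.06 -0.17 14.75]
```

Emit:
jog_arm([
  [0.2, 10, -30, 0, 0, 0, 3],
  [0.2, 22, -70, 0, 0, 0, 6],
  [0.2, 34, -110, 0, 0, 0, 9],
  [0.2, 46, -150, 0, 0, 0, 12],
  [0.2, 60, -190, 0, 0, 0, 14.7],
  [0.2, 72, -230, 0, 0, 0, 14.7],
  [0.2, 84, -270, 0, 0, 0, 14.7],
  [0.2, 95, -308, 0, 0, 0, 14.7],
])

```text
clock: 4.07
tcp_pos: [0.6075, 0.1139, 0.1107]
tcp_rot: [3.13, -0.264, -0.005]
ft_force: [1.6, -0.9, -5.5]
gripper_width: 0.336
grasp_force: 81.1
```

```bash
python3 go.py 616.7 146.7 60 -9.7
```

```text
t 4.07 p [607.5 113.9 110.7] psi -9.65 q [  8.   4.  99.   0.  78. 108.] F [ 1.6 -0.9 -5.5] M [-0.08 -0.17  0.03] w 0.336 81.10803723335266
shift [  3.7 -33.9  50.7] turn [0.05 0.17 0.05]
```

Emit:
jog_arm([
  [0.2, 2, -18, 10, 0, 0, 0],
  [0.2, 3.7, -33.9, 25, 0, 0, 0],
  [0.2, 3.7, -33.9, 45, 0, 0, 0],
  [0.2, 3.7, -33.9, 55, 0, 0, 0],
  [0.2, 3.7, -33.9, 60, 0, 0, 0],
  [0.2, 3.7, -33.9, 60, 0, 0, 0],
  [0.2, 3.7, -33.9, 60, 0, 0, 0],
])

```text
clock: 4.65
tcp_pos: [0.6177, 0.1441, 0.0533]
tcp_rot: [3.13, -0.265, -0.001]
ft_force: [0.2, 0.1, -4.8]
gripper_width: 0.336
grasp_force: 81.1
```

```bash
python3 go.py 616.7 146.7 36 -9.7; python3 - <<'E'
from cell import env
import cv2,numpy as np
for n,(x,y,w,h) in(("top",(190,130,75,115)),("side",(190,220,120,95))):
    f=env.grab_frame(n); np.save(f"{n}1.npy",f,allow_pickle=True)
    im=cv2.resize(cv2.cvtColor(f["image"][y:y+h,x:x+w],cv2.COLOR_RGB2BGR),None,fx=5,fy=5,interpolation=cv2.INTER_CUBIC)
    cv2.imwrite(f"pics/pre_{n}.png",im)
a=cv2.imread("pics/pre_top.png");b=cv2.imread("pics/pre_side.png")
c=np.zeros((600,800,3),np.uint8); c[:575,:200]=a[:,50:250] ; c[:475,200:800]=b; cv2.imwrite("pics/pre.png",c)
E
```

```text
t 4.65 p [617.7 144.1  53.3] psi -9.7 q [ 11.   9.  99.  -0.  72. 111.] F [ 0.2  0.1 -4.8] M [-0.07 -0.09  0.01] w 0.336 81.09621047973633
shift [-1.4 -2.4 17.3] turn [0.01 0.02 0.  ]
```

View pics/pre.png

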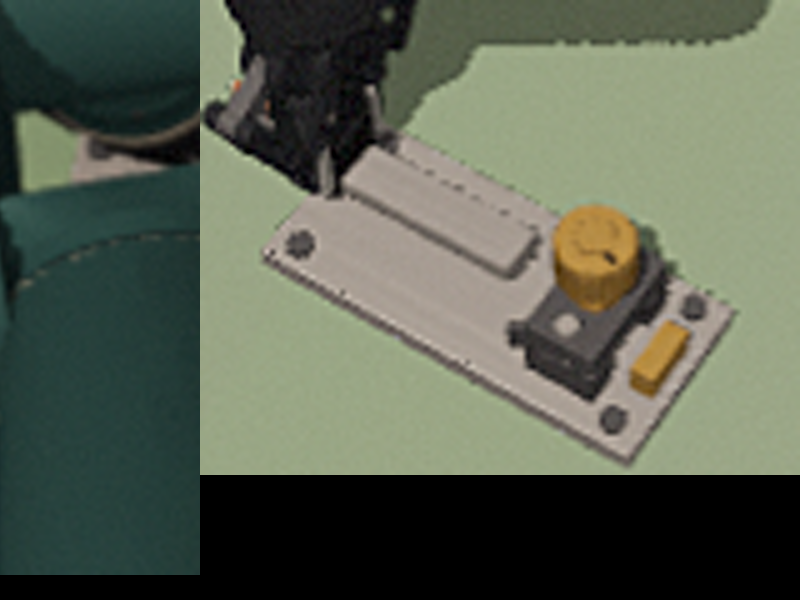

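The side crop shows the tail floating over the plate. Its far upper edge runs (372,148)-(540,238) and its near upper edge (345,180)-(508,268). I'll check it against the clamp as seen by the same camera.

```bash
python3 - <<'E'
import numpy as np
from h import *
s=np.load("side1.npy",allow_pickle=True).item()
S=lambda u,v:(190+(u-200+.5)/5-.5,220+(v+.5)/5-.5)
a=np.radians(170.3);ex=np.array([np.cos(a),np.sin(a)]);ey=np.array([-ex[1],ex[0]])
b=plane(s,[S(300,243),S(612,418),S(692,306),S(388,140)],.014)[:,:2]; c=b.mean(0); 
def cl(P): return np.c_[(P[:,:2]-c)@ex,(P[:,:2]-c)@ey]*1000
print("c",c,"bolts\n",cl(b).round(1))
print("tail far/near edges\n",cl(plane(s,[S(372,148),S(540,238),S(345,180),S(508,266)],.039)).round(1))
print("stop top corners", cl(plane(s,[S(672,322),S(632,374),S(656,380),S(688,335)],.028)).round(1))
print("knob", cl(plane(s,[S(598,235)],.089)).round(1), "tcp",cl(np.array([[.6177,.1441]])))
E
```

```text
c [0.53118854 0.16216864] bolts
 [[-84.9 -33.9]
 [ 85.1 -34.4]
 [ 84.6  33.3]
 [-84.8  35.1]]
tail far/near edges
 [[-76.2  13.7]
 [ 16.3  13.8]
 [-76.1  -7.4]
 [ 12.5  -6.2]]
stop top corners [[ 85.8  13.8]
 [ 85.  -18.1]
 [ 95.4 -15.1]
 [ 95.3  11.8]]
knob [[55.7  1.1]] tcp [[-88.31902199   3.23405406]]
```

Emit:
jog_arm([
  [0.2, 0, -2.8, 5, 0, 0, 0],
  [0.2, 0, -2.8, 10, 0, 0, 0],
  [0.2, 0, -2.8, 14, 0, 0, 0],
  [0.2, 0, -2.8, 16, 0, 0, 0],
  [0.2, 0, -2.8, 16, 0, 0, 0],
  [0.2, 0, -2.8, 16, 0, 0, 0],
])

```text
clock: 5.25
tcp_pos: [0.6181, 0.1473, 0.0371]
tcp_rot: [3.13, -0.264, -0.001]
ft_force: [-0.3, 0.1, -5.7]
gripper_width: 0.335
grasp_force: 81.3
```

```bash
python3 go.py 616.7 146.7 36 -9.7
```

```text
t 5.25 p [618.1 147.3  37.1] psi -9.66 q [ 11.  10. 100.  -0.  71. 111.] F [-0.3  0.1 -5.7] M [-0.02 -0.11 -0.02] w 0.335 81.32107257843018
shift [-1.3  0.9  1.1] turn [0.01 0.02 0.04]
```

Emit:
jog_arm([
  [0.2, 0, 0, 0.8, 0, 0, 0],
  [0.2, -8, 0, 0.8, 0, 0, 0],
  [0.2, -14, 0, 0.8, 0, 0, 0],
  [0.2, -20, 0, 0.8, 0, 0, 0],
  [0.2, -25, 0, 0.8, 0, 0, 0],
  [0.2, -30, 0, 0.8, 0, 0, 0],
  [0.2, -30, 0, 0.8, 0, 0, 0],
])

```text
clock: 5.83
tcp_pos: [0.5877, 0.1526, 0.0366]
tcp_rot: [-3.13, 0.264, 0.0]
ft_force: [-0.1, -0.5, -5.2]
gripper_width: 0.338
grasp_force: 81.3
```

```bash
python3 go.py 616.7 146.7 36 -9.7
```

```text
t 5.83 p [587.7 152.6  36.6] psi -9.64 q [ 12.   6. 103.   0.  70. 112.] F [-0.1 -0.5 -5.2] M [-0.01 -0.08  0.03] w 0.338 81.3190233707428
shift [29.6  1.   0.6] turn [-0.    0.01  0.06]
```

Emit:
jog_arm([
  [0.2, -6, 0, 0, 0, 0, 0],
  [0.2, -12, 0, 0, 0, 0, 0],
  [0.2, -18, 0, 0, 0, 0, 0],
  [0.2, -24, 0, 0, 0, 0, 0],
  [0.2, -29, 0, 0, 0, 0, 0],
  [0.2, -29, 0, 0, 0, 0, 0],
])

```text
clock: 6.33
tcp_pos: [0.5591, 0.1575, 0.0365]
tcp_rot: [3.13, -0.264, -0.001]
ft_force: [0.1, 0.0, -5.6]
gripper_width: 0.335
grasp_force: 81.3
```

```bash
python3 go.py 616.7 146.7 36 -9.7
```

```text
t 6.33 p [559.1 157.5  36.5] psi -9.64 q [ 13.   3. 107.   0.  70. 113.] F [ 0.1  0.  -5.6] M [ 0.03 -0.13  0.03] w 0.335 81.31911277770996
shift [58.6  1.   0.5] turn [0.   0.02 0.06]
```

Now I'll lower it onto the seat and creep toward the stop.

Emit:
jog_arm([
  [0.2, 0, 0, 0.5, 0, 0, 0],
  [0.2, -1, 0, 0.8, 0, 0, 0],
  [0.2, -2, 0, 0.8, 0, 0, 0],
  [0.2, -3, 0, 0.8, 0, 0, 0],
  [0.2, -4, 0, 0.8, 0, 0, 0],
  [0.2, -4, 0, 0.8, 0, 0, 0],
])

```text
clock: 6.83
tcp_pos: [0.5563, 0.158, 0.036]
tcp_rot: [-3.13, 0.264, -0.001]
ft_force: [1.8, -0.5, -0.9]
gripper_width: 0.336
grasp_force: 81.8
```

Emit:
jog_arm([
  [0.2, -0.7, 0, 0, 0, 0, 0],
  [0.2, -1.4, 0, 0, 0, 0, 0],
  [0.2, -2, 0, 0, 0, 0, 0],
  [0.2, -2, 0, 0, 0, 0, 0],
])

```text
clock: 7.17
tcp_pos: [0.5543, 0.1583, 0.036]
tcp_rot: [-3.13, 0.264, -0.001]
ft_force: [3.5, -0.8, 0.8]
gripper_width: 0.337
grasp_force: 82.0
```

```bash
python3 go.py 616.7 146.7 36 -9.7
```

```text
t 7.17 p [554.3 158.3  36. ] psi -9.65 q [ 13.   3. 107.  -0.  70. 113.] F [ 3.5 -0.8  0.8] M [-0.15 -0.45 -0.01] w 0.337 82.04196810722351
shift [63.5  1.   0. ] turn [-0.01 -0.03  0.05]
```

Emit:
jog_arm([
  [0.2, -0.7, 0, 0, 0, 0, 0],
  [0.2, -1.4, 0, 0, 0, 0, 0],
  [0.2, -2, 0, 0, 0, 0, 0],
  [0.2, -2, 0, 0, 0, 0, 0],
])

```text
clock: 7.5
tcp_pos: [0.5523, 0.1587, 0.036]
tcp_rot: [-3.13, 0.264, -0.001]
ft_force: [4.6, -0.3, 2.8]
gripper_width: 0.335
grasp_force: 82.3
```

Emit:
jog_arm([
  [0.2, -0.5, 0, 0, 0, 0, 0],
  [0.2, -1, 0, 0, 0, 0, 0],
  [0.2, -1, 0, 0, 0, 0, 0],
])

```text
clock: 7.75
tcp_pos: [0.5514, 0.1588, 0.036]
tcp_rot: [-3.13, 0.264, -0.001]
ft_force: [4.8, -0.6, 2.6]
gripper_width: 0.335
grasp_force: 82.3
```

Emit:
jog_arm([
  [0.2, -0.5, 0, 0, 0, 0, 0],
  [0.2, -1, 0, 0, 0, 0, 0],
  [0.2, -1, 0, 0, 0, 0, 0],
])

```text
clock: 8.0
tcp_pos: [0.5504, 0.159, 0.036]
tcp_rot: [-3.13, 0.264, -0.001]
ft_force: [4.9, -0.8, 3.2]
gripper_width: 0.336
grasp_force: 82.3
```

Emit:
jog_arm([
  [0.2, -0.5, 0, 0, 0, 0, 0],
  [0.2, -1, 0, 0, 0, 0, 0],
  [0.2, -1, 0, 0, 0, 0, 0],
])

```text
clock: 8.25
tcp_pos: [0.5501, 0.159, 0.0361]
tcp_rot: [-3.13, 0.265, -0.004]
ft_force: [12.4, -1.4, -1.7]
gripper_width: 0.333
grasp_force: 81.9
```

Emit:
jog_arm([
  [0.2, -0.5, 0, 0, 0, 0, 0],
  [0.2, -1, 0, 0, 0, 0, 0],
  [0.2, -1, 0, 0, 0, 0, 0],
])

```text
clock: 8.5
tcp_pos: [0.55, 0.159, 0.0365]
tcp_rot: [-3.13, 0.265, -0.007]
ft_force: [17.7, -4.4, -2.6]
gripper_width: 0.337
grasp_force: 81.9
```

Emit:
jog_arm([
  [0.2, 0.6, 0, 0.2, 0, 0, 0],
  [0.2, 1, 0, 0.3, 0, 0, 0],
  [0.2, 1, 0, 0.3, 0, 0, 0],
])

```text
clock: 8.75
tcp_pos: [0.5501, 0.159, 0.036]
tcp_rot: [-3.13, 0.265, -0.003]
ft_force: [10.2, -3.0, 2.2]
gripper_width: 0.333
grasp_force: 82.5
```

```bash
python3 go.py 616.7 146.7 36 -9.7
```

```text
t 8.75 p [550.1 159.   36. ] psi -9.67 q [ 14.   2. 108.  -0.  70. 113.] F [10.2 -3.   2.2] M [-0.47 -1.42 -0.04] w 0.333 82.54774689674377
shift [67.7  0.9  0.1] turn [-0.02 -0.12  0.03]
```

Emit:
jog_arm([
  [0.8, 0, 0, 0, 0, 0, 0],
  [0.8, 0, 0, 0, 0, 0, 0],
  [0.8, 0, 0, 0, 0, 0, 0],
  [0.8, 0, 0, 0, 0, 0, 0],
  [0.8, 0, 0, 0, 0, 0, 0],
  [0.8, 0, 0, 0, 0, 0, 0],
])

```text
clock: 9.25
tcp_pos: [0.5491, 0.1592, 0.0353]
tcp_rot: [3.13, -0.264, -0.0]
ft_force: [-0.2, -0.2, 0.7]
gripper_width: 0.798
grasp_force: 0.0
```

Emit:
jog_arm([
  [0.8, 0, 0, -10, 0, 0, 0],
  [0.8, 0, 0, -35, 0, 0, 0],
  [0.8, 0, 0, -70, 0, 0, 0],
  [0.8, 0, 0, -110, 0, 0, 0],
  [0.8, 0, 0, -110, 0, 0, -7],
  [0.8, 0, 0, -110, 0, 0, -14],
  [0.8, 0, 0, -110, 0, 0, -21],
])

```text
clock: 9.83
tcp_pos: [0.5494, 0.1592, 0.1471]
tcp_rot: [-3.125, -0.32, -0.003]
ft_force: [0.1, 0.3, -0.3]
gripper_width: 0.795
grasp_force: 0.0
```

```bash
python3 go.py 476 170.8 120 -87; python3 - <<'E'
from cell import env
import cv2,numpy as np
f=env.grab_frame("side"); np.save("side2.npy",f,allow_pickle=True)
cv2.imwrite("pics/home.png",cv2.resize(cv2.cvtColor(f["image"][220:315,190:310],cv2.COLOR_RGB2BGR),None,fx=5,fy=5,interpolation=cv2.INTER_CUBIC))
E
```

```text
t 9.83 p [549.4 159.2 147.1] psi 11.69 q [ 14.  -4. 103.   0.  81.  92.] F [ 0.1  0.3 -0.3] M [-0.03 -0.    0.01] w 0.795 0.0
shift [-69.6 -26.2  27. ] turn [-9.000e-02 -7.000e-02  9.869e+01]
```

View pics/home.png

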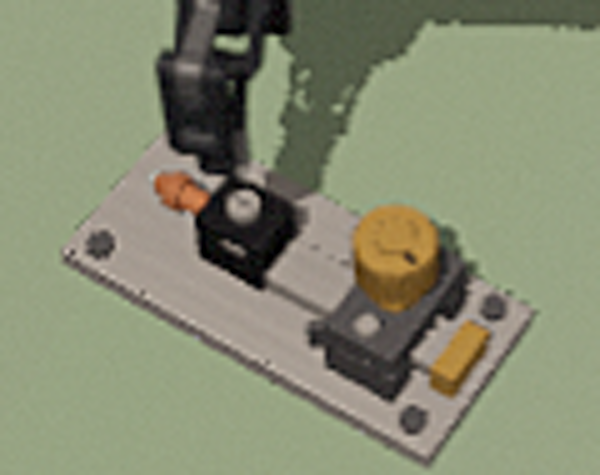

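The holder is home: the side view shows the tail meeting the brass stop at (432,355), with its head at (245,235). Next I'll wind the wrist back to leave room for the full clockwise turn.

Emit:
jog_arm([
  [0.8, 0, 0, 0, 0, 0, -7],
  [0.8, 0, 0, 0, 0, 0, -14],
  [0.8, 0, 0, 0, 0, 0, -21],
  [0.8, 0, 0, 0, 0, 0, -28],
  [0.8, 0, 0, 0, 0, 0, -35],
  [0.8, 0, 0, 0, 0, 0, -42],
  [0.8, 0, 0, 0, 0, 0, -49],
  [0.8, 0, 0, 0, 0, 0, -56],
])

```text
clock: 10.55
tcp_pos: [0.5492, 0.1591, 0.146]
tcp_rot: [2.612, 1.745, 0.0]
ft_force: [-0.1, 0.0, -0.2]
gripper_width: 0.8
grasp_force: 0.0
```

Emit:
jog_arm([
  [0.8, 0, 0, 0, 0, 0, -7],
  [0.8, 0, 0, 0, 0, 0, -14],
  [0.8, 0, 0, 0, 0, 0, -21],
  [0.8, 0, 0, 0, 0, 0, -28],
  [0.8, 0, 0, 0, 0, 0, -35],
  [0.8, 0, 0, 0, 0, 0, -42],
  [0.8, 0, 0, 0, 0, 0, -49],
  [0.8, 0, 0, 0, 0, 0, -56],
])

```text
clock: 11.22
tcp_pos: [0.5492, 0.1591, 0.146]
tcp_rot: [1.487, 2.767, 0.0]
ft_force: [0.0, -0.4, 0.3]
gripper_width: 0.801
grasp_force: 0.0
```

Emit:
jog_arm([
  [0.8, 0, 0, 0, 0, 0, -7],
  [0.8, 0, 0, 0, 0, 0, -14],
  [0.8, 0, 0, 0, 0, 0, -21],
  [0.8, 0, 0, 0, 0, 0, -28],
  [0.8, 0, 0, 0, 0, 0, -35],
  [0.8, 0, 0, 0, 0, 0, -42],
  [0.8, 0, 0, 0, 0, 0, -49],
  [0.8, 0, 0, 0, 0, 0, -56],
])

```text
clock: 11.88
tcp_pos: [0.5492, 0.1591, 0.146]
tcp_rot: [0.014, 3.141, 0.0]
ft_force: [0.0, 0.1, 0.7]
gripper_width: 0.802
grasp_force: 0.0
```

Emit:
jog_arm([
  [0.8, 0, 0, 0, 0, 0, -7],
  [0.8, 0, 0, 0, 0, 0, -14],
  [0.8, 0, 0, 0, 0, 0, -21],
  [0.8, 0, 0, 0, 0, 0, -28],
  [0.8, 0, 0, 0, 0, 0, -35],
  [0.8, 0, 0, 0, 0, 0, -42],
  [0.8, 0, 0, 0, 0, 0, -49],
  [0.8, 0, 0, 0, 0, 0, -56],
])

```text
clock: 12.55
tcp_pos: [0.5492, 0.1591, 0.146]
tcp_rot: [-1.463, 2.78, 0.0]
ft_force: [-0.9, -0.2, 0.5]
gripper_width: 0.802
grasp_force: 0.0
```

```bash
python3 go.py 476 170.8 120 -88; python3 - <<'E'
from cell import env
import numpy as np,cv2
from h import *
s=env.grab_frame("side"); t=env.grab_frame("top")
# knob by colour in side view
for f,(x,y,w,h) in((s,(250,250,45,40)),(t,(200,195,40,30))):
    m=cv2.inRange(cv2.cvtColor(f["image"],cv2.COLOR_RGB2HSV),(10,130,90),(28,255,255)); q=np.zeros_like(m); q[y:y+h,x:x+w]=m[y:y+h,x:x+w]
    c=cv2.findContours(q,0,1)[0]
    if c:
        c=max(c,key=cv2.contourArea); M=cv2.boundingRect(c); u=(M[0]+M[2]/2-.5,M[1]+M[3]/2-.5); print(M,plane(f,u,.076 if f is s else .085))
E
```

```text
t 12.55 p [549.2 159.1 146. ] psi -124.5 q [  14.   -4.  103.    0.   81. -132.] F [-0.9 -0.2  0.5] M [-0.02 -0.04 -0.01] w 0.802 0.0
shift [31.8 66.9 26. ] turn [-1.00e-02  1.00e-02 -3.65e+01]
(261, 261, 17, 21) [[0.47555876 0.17304028 0.076     ]]
```

Emit:
jog_arm([
  [0.8, 8, 17, 0, 0, 0, -7],
  [0.8, 16, 34, 0, 0, 0, -14],
  [0.8, 24, 50, 0, 0, 0, -21],
  [0.8, 31.8, 66.9, 0, 0, 0, -28],
  [0.8, 31.8, 66.9, 0, 0, 0, -33],
  [0.8, 31.8, 66.9, 0, 0, 0, -33],
  [0.8, 31.8, 66.9, 0, 0, 0, -33],
])

```text
clock: 13.23
tcp_pos: [0.4762, 0.1711, 0.1458]
tcp_rot: [-2.181, 2.261, -0.0]
ft_force: [0.0, 0.9, -0.7]
gripper_width: 0.8
grasp_force: 0.0
```

```bash
python3 go.py 475.9 171.2 78 -91.5
```

```text
t 13.23 p [476.2 171.1 145.8] psi -92.07 q [  17.  -12.  110.   -0.   82. -161.] F [ 0.   0.9 -0.7] M [-0.   -0.    0.02] w 0.8 0.0
shift [-0.1  0.4 67.8] turn [-0.04  0.01 -0.57]
```

Emit:
jog_arm([
  [0.8, 0, 0.4, 20, 0, 0, 0],
  [0.8, 0, 0.4, 40, 0, 0, 0],
  [0.8, 0, 0.4, 55, 0, 0, 0],
  [0.8, 0, 0.4, 64, 0, 0, 0],
  [0.8, 0, 0.4, 68, 0, 0, 0],
  [0.8, 0, 0.4, 68, 0, 0, 0],
])

```text
clock: 13.73
tcp_pos: [0.4757, 0.1709, 0.0769]
tcp_rot: [2.185, -2.256, -0.001]
ft_force: [-0.4, -1.2, -0.6]
gripper_width: 0.801
grasp_force: 0.0
```

Emit:
jog_arm([
  [0.2, 0, 0, 0, 0, 0, 0],
  [0.2, 0, 0, 0, 0, 0, 0],
  [0.2, 0, 0, 0, 0, 0, 0],
  [0.2, 0, 0, 0, 0, 0, 0],
  [0.2, 0, 0, 0, 0, 0, 0],
  [0.2, 0, 0, 0, 0, 0, 0],
  [0.2, 0, 0, 0, 0, 0, 0],
], force=80)

```text
clock: 14.32
tcp_pos: [0.4764, 0.1712, 0.0787]
tcp_rot: [-2.187, 2.252, -0.002]
ft_force: [1.2, -0.8, 6.4]
gripper_width: 0.402
grasp_force: 79.2
```

```bash
python3 go.py 475.9 171.2 78 -91.5
```

```text
t 14.32 p [476.4 171.2  78.7] psi -91.68 q [  17.   -9.  114.   -0.   75. -161.] F [ 1.2 -0.8  6.4] M [-0.13  0.03  0.03] w 0.402 79.191073179245
shift [-0.   0.5  0.7] turn [-0.12  0.03 -0.18]
```

```bash
cat > rd.py <<'E'
from cell import env
import numpy as np
s=env.get_state(); r=[s]
for i in range(3):
    env.grab_frame("side"); r.append(env.get_state())
s=r[-1]; from scipy.spatial.transform import Rotation as Ro
X=Ro.from_rotvec(s["tcp_rot"]).apply([1,0,0]); M=np.array([a["ft_torque"][2] for a in r])
print("t %.2f psi %.2f z %.1f q6 %.0f"%(s["clock"],np.degrees(np.arctan2(X[1],X[0])),s["tcp_pos"][2]*1e3,np.degrees(s["qpos"][5])),"Mz",M.round(3),"mean %.3f"%M[1:].mean(),"F",s["ft_force"].round(1),"w",round(s["gripper_width"],3))
E
python3 rd.py
```

```text
t 14.47 psi -91.68 z 78.7 q6 -161 Mz [ 0.03   0.03  -0.024  0.041] mean 0.016 F [-0.2  0.3  6.1] w 0.401
```

Emit:
jog_arm([
  [0.2, 0, 0, 0.1, 0, 0, 5],
  [0.2, 0, 0, 0.2, 0, 0, 10],
  [0.2, 0, 0, 0.3, 0, 0, 15],
  [0.2, 0, 0, 0.3, 0, 0, 20],
  [0.2, 0, 0, 0.3, 0, 0, 20],
])

```text
clock: 14.88
tcp_pos: [0.4762, 0.1713, 0.0784]
tcp_rot: [-1.756, 2.603, -0.0]
ft_force: [-2.0, -0.5, 8.8]
gripper_width: 0.401
grasp_force: 79.6
```

```bash
python3 rd.py
```

```text
t 15.03 psi -111.67 z 78.5 q6 -141 Mz [0.203 0.234 0.197 0.203] mean 0.212 F [-1.6  0.7  7.1] w 0.399
```

Emit:
jog_arm([
  [0.2, 0, 0, 0.1, 0, 0, 5],
  [0.2, 0, 0, 0.2, 0, 0, 10],
  [0.2, 0, 0, 0.3, 0, 0, 15],
  [0.2, 0, 0, 0.3, 0, 0, 20],
  [0.2, 0, 0, 0.3, 0, 0, 20],
])

```text
clock: 15.45
tcp_pos: [0.476, 0.1714, 0.0782]
tcp_rot: [-1.277, 2.869, 0.001]
ft_force: [-3.9, 1.1, 9.1]
gripper_width: 0.398
grasp_force: 79.6
```

```bash
python3 rd.py
```

```text
t 15.60 psi -131.67 z 78.2 q6 -121 Mz [0.171 0.188 0.17  0.173] mean 0.177 F [-3.4  2.   9.3] w 0.396
```

Emit:
jog_arm([
  [0.2, 0, 0, 0.1, 0, 0, 5],
  [0.2, 0, 0, 0.2, 0, 0, 10],
  [0.2, 0, 0, 0.2, 0, 0, 15],
  [0.2, 0, 0, 0.2, 0, 0, 15],
])

```text
clock: 15.93
tcp_pos: [0.476, 0.1716, 0.078]
tcp_rot: [-0.892, 3.011, 0.002]
ft_force: [-4.7, 1.7, 8.1]
gripper_width: 0.396
grasp_force: 79.6
```

```bash
python3 rd.py
```

```text
t 16.08 psi -146.67 z 78.0 q6 -106 Mz [0.213 0.199 0.191 0.211] mean 0.200 F [-4.3  1.9  8.9] w 0.403
```

Emit:
jog_arm([
  [0.2, 0, 0, 0.1, 0, 0, 5],
  [0.2, 0, 0, 0.2, 0, 0, 10],
  [0.2, 0, 0, 0.2, 0, 0, 15],
  [0.2, 0, 0, 0.2, 0, 0, 15],
])

```text
clock: 16.42
tcp_pos: [0.4759, 0.1717, 0.0778]
tcp_rot: [-0.491, 3.102, 0.002]
ft_force: [-4.5, 3.9, 8.4]
gripper_width: 0.399
grasp_force: 79.7
```

```bash
python3 rd.py
```

```text
t 16.57 psi -161.67 z 77.7 q6 -91 Mz [0.266 0.224 0.197 0.209] mean 0.210 F [-4.   4.   8.9] w 0.397
```

Emit:
jog_arm([
  [0.2, 0, 0, 0.1, 0, 0, 5],
  [0.2, 0, 0, 0.2, 0, 0, 10],
  [0.2, 0, 0, 0.2, 0, 0, 15],
  [0.2, 0, 0, 0.2, 0, 0, 15],
])

```text
clock: 16.9
tcp_pos: [0.4759, 0.1718, 0.0775]
tcp_rot: [-0.082, 3.139, 0.003]
ft_force: [-4.6, 5.4, 7.1]
gripper_width: 0.399
grasp_force: 79.6
```

```bash
python3 rd.py
```

```text
t 17.05 psi -176.66 z 77.5 q6 -76 Mz [0.258 0.186 0.183 0.184] mean 0.184 F [-5.2  5.1  7.9] w 0.398
```

Emit:
jog_arm([
  [0.2, 0, 0, 0.1, 0, 0, 5],
  [0.2, 0, 0, 0.2, 0, 0, 10],
  [0.2, 0, 0, 0.2, 0, 0, 15],
  [0.2, 0, 0, 0.2, 0, 0, 15],
])

```text
clock: 17.38
tcp_pos: [0.476, 0.172, 0.0773]
tcp_rot: [0.328, 3.123, 0.004]
ft_force: [-3.3, 6.2, 7.5]
gripper_width: 0.402
grasp_force: 79.6
```

```bash
python3 rd.py
```

```text
t 17.53 psi 168.34 z 77.3 q6 -61 Mz [0.279 0.182 0.202 0.244] mean 0.209 F [-4.2  6.7  7.1] w 0.401
```

Emit:
jog_arm([
  [0.2, 0, 0, 0.1, 0, 0, 5],
  [0.2, 0, 0, 0.2, 0, 0, 10],
  [0.2, 0, 0, 0.2, 0, 0, 15],
  [0.2, 0, 0, 0.2, 0, 0, 15],
])

```text
clock: 17.87
tcp_pos: [0.476, 0.1721, 0.0772]
tcp_rot: [0.733, 3.054, 0.004]
ft_force: [-3.1, 9.6, 7.0]
gripper_width: 0.4
grasp_force: 79.5
```

```bash
python3 rd.py
```

```text
t 18.02 psi 153.34 z 77.1 q6 -46 Mz [0.245 0.227 0.168 0.222] mean 0.206 F [-3.6  8.6  7.1] w 0.399
```

Emit:
jog_arm([
  [0.2, 0, 0, 0.1, 0, 0, 5],
  [0.2, 0, 0, 0.2, 0, 0, 10],
  [0.2, 0, 0, 0.2, 0, 0, 15],
  [0.2, 0, 0, 0.2, 0, 0, 15],
])

```text
clock: 18.35
tcp_pos: [0.4761, 0.1722, 0.077]
tcp_rot: [1.125, 2.933, 0.005]
ft_force: [-3.8, 9.5, 5.8]
gripper_width: 0.4
grasp_force: 79.5
```

```bash
python3 rd.py
```

```text
t 18.50 psi 138.35 z 77.0 q6 -31 Mz [0.301 0.332 0.326 0.313] mean 0.324 F [-2.   8.9  6.5] w 0.402
```

Emit:
jog_arm([
  [0.2, 0, 0, 0, 0, 0, 4],
  [0.2, 0, 0, 0, 0, 0, 8],
  [0.2, 0, 0, 0, 0, 0, 8],
  [0.2, 0, 0, 0, 0, 0, 8],
])

```text
clock: 18.83
tcp_pos: [0.4762, 0.1722, 0.0769]
tcp_rot: [1.319, 2.851, 0.005]
ft_force: [-1.7, 9.0, 3.9]
gripper_width: 0.399
grasp_force: 79.4
```

```bash
python3 rd.py
```

```text
t 18.98 psi 130.35 z 76.9 q6 -23 Mz [0.384 0.331 0.373 0.347] mean 0.351 F [-1.3 10.9  4.4] w 0.402
```

Emit:
jog_arm([
  [0.2, 0, 0, 0, 0, 0, 4],
  [0.2, 0, 0, 0, 0, 0, 8],
  [0.2, 0, 0, 0, 0, 0, 8],
  [0.2, 0, 0, 0, 0, 0, 8],
])

```text
clock: 19.32
tcp_pos: [0.4762, 0.1723, 0.0768]
tcp_rot: [1.515, 2.752, 0.005]
ft_force: [-0.0, 10.1, 2.9]
gripper_width: 0.401
grasp_force: 79.2
```

```bash
python3 rd.py
```

```text
t 19.47 psi 122.36 z 76.8 q6 -15 Mz [0.426 0.415 0.394 0.352] mean 0.387 F [0.1 9.8 2.8] w 0.399
```

Emit:
jog_arm([
  [0.2, 0, 0, 0, 0, 0, 3],
  [0.2, 0, 0, 0, 0, 0, 6],
  [0.2, 0, 0, 0, 0, 0, 9],
  [0.2, 0, 0, 0, 0, 0, 12],
])

```text
clock: 19.8
tcp_pos: [0.4763, 0.1723, 0.0767]
tcp_rot: [1.797, 2.577, 0.006]
ft_force: [1.2, 11.7, 0.9]
gripper_width: 0.396
grasp_force: 79.4
```

```bash
python3 rd.py
```

```text
t 19.95 psi 110.32 z 76.7 q6 -3 Mz [0.467 0.485 0.439 0.467] mean 0.464 F [ 1.8 11.2  0.6] w 0.4
```

Emit:
jog_arm([
  [0.2, 0, 0, 0.1, 0, 0, 3],
  [0.2, 0, 0, 0.1, 0, 0, 6],
  [0.2, 0, 0, 0.1, 0, 0, 8],
  [0.2, 0, 0, 0.1, 0, 0, 8],
])

```text
clock: 20.28
tcp_pos: [0.4763, 0.1723, 0.0766]
tcp_rot: [-1.972, -2.445, -0.006]
ft_force: [2.7, 11.3, 0.3]
gripper_width: 0.395
grasp_force: 79.4
```

```bash
python3 rd.py; python3 rd.py
```

```text
t 20.43 psi 102.36 z 76.6 q6 5 Mz [0.428 0.508 0.521 0.468] mean 0.499 F [ 2.3 12.1 -0.1] w 0.398
t 20.58 psi 102.37 z 76.6 q6 5 Mz [0.468 0.505 0.486 0.537] mean 0.509 F [ 2.3 11.5 -0.1] w 0.398
```

Emit:
jog_arm([
  [0.2, 0, 0, 0, 0, 0, 1],
  [0.2, 0, 0, 0, 0, 0, 2],
  [0.2, 0, 0, 0, 0, 0, 2],
  [0.2, 0, 0, 0, 0, 0, 2],
])

```text
clock: 20.92
tcp_pos: [0.4763, 0.1723, 0.0765]
tcp_rot: [-2.012, -2.413, -0.006]
ft_force: [1.7, 11.1, -0.2]
gripper_width: 0.403
grasp_force: 79.4
```

```bash
python3 rd.py; python3 rd.py
```

```text
t 21.07 psi 100.37 z 76.6 q6 7 Mz [0.512 0.487 0.52  0.519] mean 0.509 F [ 1.8 11.7  0.1] w 0.402
t 21.22 psi 100.36 z 76.6 q6 7 Mz [0.519 0.548 0.523 0.48 ] mean 0.517 F [ 1.8 10.9  0.4] w 0.399
```

Emit:
jog_arm([
  [0.8, 0, 0, 0, 0, 0, 0],
  [0.8, 0, 0, 0, 0, 0, 0],
  [0.8, 0, 0, 0, 0, 0, 0],
  [0.8, 0, 0, 0, 0, 0, 0],
  [0.8, 0, 0, 0, 0, 0, 0],
  [0.8, 0, 0, 0, 0, 0, 0],
])

```text
clock: 21.72
tcp_pos: [0.4757, 0.1709, 0.0756]
tcp_rot: [2.012, 2.412, -0.0]
ft_force: [-0.3, 0.6, -0.4]
gripper_width: 0.801
grasp_force: 0.0
```

Emit:
jog_arm([
  [0.8, 0, 0, -10, 0, 0, 0],
  [0.8, 0, 0, -35, 0, 0, 0],
  [0.8, 0, 0, -70, 0, 0, 0],
  [0.8, 0, 0, -110, 0, 0, 0],
  [0.8, 0, 0, -140, 0, 0, 0],
  [0.8, 0, 0, -140, 0, 0, 0],
  [0.8, 0, 0, -140, 0, 0, 0],
])

```text
clock: 22.3
tcp_pos: [0.4762, 0.1712, 0.2181]
tcp_rot: [2.011, 2.411, 0.005]
ft_force: [0.2, -0.3, -0.6]
gripper_width: 0.798
grasp_force: 0.0
```

```bash
python3 rd.py; python3 - <<'E'
from cell import env
import cv2,numpy as np
f=env.grab_frame("side")
cv2.imwrite("pics/end.png",cv2.resize(cv2.cvtColor(f["image"][220:315,190:310],cv2.COLOR_RGB2BGR),None,fx=5,fy=5,interpolation=cv2.INTER_CUBIC))
E
```

```text
t 22.45 psi 100.34 z 214.6 q6 7 Mz [-0.038  0.002  0.021  0.012] mean 0.012 F [ 1.  -0.2 -0. ] w 0.796
```

View pics/end.png

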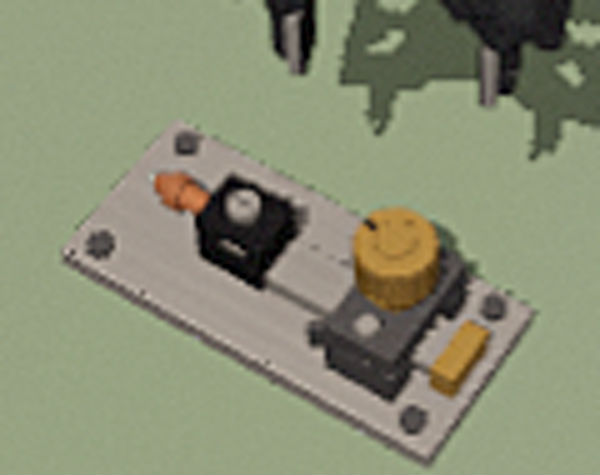

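The holder is still home against the stop. The knob mark has moved from (410,257) to (370,225), and the gripper is clear of everything. Handing in.

```bash
python3 -c "
from cell import env
print(env.job_done())"
```

```text
the job is handed in; nothing more can be done
None
```

The holder is home against the stop and the knob is turned about 45° past snug, then released; the snug point was felt only to within about 8°, so the knob is most likely 42–48° past it, possibly up to about 55°; job handed in at about 22.5 s.

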